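# Sort the casting-metal tins by weight

### The job

The three sealed tins on the jeweller's board look alike, but each is either full of metal or empty: lift each one to feel which it is, then stand the full ones in the rectangular wooden tray and the empty ones in the round wooden dish. Keep the tins upright and set them down gently, each flat on the tray's floor, none on top of another. Leave the ring mandrel in its stand, the bottle, the little jar and the steel block standing where they are.

Things in the scene. Friction and masses are not known exactly. Their poses are not given: they have to be found in the camera images.
- tin_a_mid (a point): plain aluminium tin with a sealed lid, a block 62 mm long (its own x), 44 mm wide (its own y), 60 mm tall; this point is its centre, 30 mm above its underside. All three tins look and measure the same. An empty one weighs 60 to 100 g, one full of metal 350 to 530 g (its contents may rattle a little); which tins are full, and how many (one or two of the three), differs from start to start.
- tin_b_mid (a point): sealed aluminium tin like tin_a (62 x 44 x 60 mm, centre); full or empty
- tin_c_mid (a point): sealed aluminium tin like tin_a (62 x 44 x 60 mm, centre); full or empty
- tray: the tray for full tins: fixed RECTANGULAR open tray of dark wood, 190 mm (its x) x 140 mm (its y) outside, walls 5 mm thick and 15 mm high overall, floor 5 mm thick; origin at the centre of its underside, on the bench. Room for more than two tins side by side.
- dish: the tray for empty tins: fixed ROUND open dish of dark wood, 196 mm across outside, wall 5 mm thick and 15 mm high overall, floor 5 mm thick; origin at the centre of its underside, on the bench.
- board: fixed square plywood board, 230 x 230 mm, 5 mm thick, on which tins and bystanders stand at the start; origin at the centre of its underside.
- flux_bottle_mid (a point): bystander: upright slim amber glass bottle, 44 mm across, 150 mm tall, loose, near the middle of the board among the tins; it stands taller than a gripper's fingers reach, so a gripper's body can hit it. This point is its centre, half-way up.
- stand_mid (a point): bystander: tapered steel ring mandrel (22 mm thick at its foot, 12 mm at its tip) standing upright on a square wooden block, 50 x 50 x 60 mm, 150 mm tall in all, loose, at a corner of the board in a row with the tins; this point is the centre of the wooden block, 30 mm above its underside.
- jar_mid (a point): bystander: small glass jar with a steel cap, 30 mm across, 42 mm tall, loose, at an edge of the board between two tins; centre, half-way up.
- dapping_block_mid (a point): bystander: small steel block, 28 mm cube with a round dimple mark on top, loose, at an edge of the board between two tins; centre, half-way up.
- tin_a: tin_a itself: origin at the centre of its underside
- tin_b: tin_b itself: origin at the centre of its underside
- tin_c: tin_c itself: origin at the centre of its underside

How it is judged:
By the outcome, as a careful person would: the job done as asked, in the order asked, and still so for the second after the job is handed in, with the robot touching nothing.
It also fails if it takes over 72 s, if anything falls off the work surface, if the arm or the gripper's body presses on something with over 40 N, if the wrist force passes 120 N, or if a joint passes its speed limit or range.

### The arm

A 6-joint arm with a two-finger parallel gripper is mounted at the origin on the work surface. World frame = base frame: x ahead of the robot, y to its left, z up, the work surface at z = 0. Lengths are in m, angles in rad, forces in N, time in s.
With the tool pointing down it reaches from about 0.325 to 0.775 m from the base axis. Payload 5.5 kg.
Tool frame: the origin (TCP) lies midway between the tips of the shut fingers; the grasp point (between the pads) lies 19 mm behind it; z points along the fingers, y is the line along which they close (so a half turn about z gives the same grasp; the last joint's range is limited). The gripper opens to 85 mm and grips with 20 to 120 N. Pads are 22 mm wide; open, the fingers measure 114 mm over their backs; the gripper's body (76 mm by 85 mm) begins 54 mm behind the grasp point. The pads swing forward as they close: fully open they stand 13 mm farther back than shut.
Start: joints at [1.236, 0.091, 1.231, -0, 1.82, -0.057], TCP at [0.165, 0.577, 0.231] pointing down, gripper open.
Joint ranges: [-2.87, 2.87], [-0.86, 2.18], [0.17, 2.46], [-1.51, 4.65], [0.06, 2.69], [-2.65, 2.65]. Speed limits (rad/s): [2.57, 2.57, 3.01, 3.14, 3.14, 3.14].

### API

Orientations are given as a rotation vector (axis times angle).
In Python, from workcell import readout, camera, workorder gives the robot as it stands.
- The arm moves only by the shell command python3 -m creep 'ROWS' [FORCE]. ROWS is JSON, a list of rows, each a list of 5 numbers: the shift along the world's x, y, z in cm, then the turn about the world's z in degrees, then the finger opening in cm, from 0 to 8.54. In form: [[x, y, z, roll, fingers], ...]. A call has 1 to 8 rows; each row shifts and turns the commanded pose from where the row before left it; what a row does not reach is not made up. A row lasts 1/12 s, in which the tool goes at most 41.7 mm and 7.16 degrees, less where a joint would pass 70% of its speed; a pose out of reach is approached as far as the arm can. A call is refused whole if a number of a shift passes 4.17 or a number of a turn 7.16, either way. A call with a gripper value outside its range is refused whole. The fingers move at their own pace and stop on an object; FORCE is the grip in N (left out, the last holds). Time passes only in rows, so rows that do not move let the fingers close. It gives the time, the measured TCP pose, the force, the opening and the grip force at its end, in the units of the state.
- readout.sense(): the state, without advancing time (a new reading comes with each control period).
- camera(name): name is "scene" or "top" or "wrist"; returns a dict with "image" (480x640x3 uint8, blue, green, red), "range_z" (480x640 float32, m along the optical axis (not along the pixel's ray), 0 where there is no reading), "mtx" (3x3 intrinsics, pixels), "extrinsics" (4x4, takes a point from camera to world coordinates). Camera axes: x right, y down, z forward; pixel columns grow to the right and rows downward; lengths in m; the calibration is good to about 2 mm. A picture is of the moment at which its call begins.
- workorder.close_job(): hands the job in; it is judged then, once.
The state is a dict: "time": time; "joint_pos": joint angles; "qd": joint speeds; "tau": joint torques, N m; "tool_pos": TCP position; "tool_rot": TCP orientation; "contact_force": force on the tool from outside, world axes, zero at the start; "moment": the same for the moment, N m; "grip_width": finger opening in m; "grasp_force": force on a finger pad.
Only numpy, scipy, OpenCV 4.12 (cv2) and the standard library are available. Lean on these libraries where they do the work, as an engineer would, in place of code of your own. Each camera call takes 0.05 s, during which the arm holds its last target. There are 200 camera calls.

## Working session

There is one attempt and no reset: what is moved stays moved. The work goes in short steps, Python scripts to look and compute and a shell command to move; the robot and the scene stay as the last step left them, time stands still between calls to the robot, and variables do not carry over. Pictures are saved under pics/ and viewed, at most 10 in all, crops included, and the job is handed in when it is done.

```bash
mkdir -p pics; ls; python3 - <<'E'
from workcell import readout, camera
import cv2,numpy as np
for n in("top","scene"):
    c=camera(n); cv2.imwrite(f"pics/{n}0.png",c["image"]); np.savez(f"{n}0.npz",**c); print(n,c["mtx"].tolist(),c["extrinsics"].round(4).tolist())
print(readout.sense())
E
```

```text
pics
top [[527.4773296509785, 0.0, 314.50790564952183], [0.0, 527.4773296509785, 240.15521507874817], [0.0, 0.0, 1.0]] [[-0.0138, -0.9815, 0.1909, 0.3044], [-0.9996, 0.0184, 0.0227, -0.0259], [-0.0258, -0.1905, -0.9813, 1.3269], [0.0, 0.0, 0.0, 1.0]]
scene [[467.6644081500895, 0.0, 321.8513411649245], [0.0, 467.6644081500895, 236.5359043200425], [0.0, 0.0, 1.0]] [[-0.7959, 0.4205, -0.4356, 1.0113], [0.6055, 0.5537, -0.5716, 0.6127], [0.0008, -0.7187, -0.6953, 0.8159], [0.0, 0.0, 0.0, 1.0]]
{'time': 0.1, 'joint_pos': array([ 1.23631040e+00,  9.18323197e-02,  1.23180295e+00, -2.15969474e-05,
        1.81980192e+00, -5.67081374e-02]), 'qd': array([-0.00082824, -0.00249517, -0.0023432 , -0.00127379,  0.00121168,
       -0.0007967 ]), 'tau': array([ 2.46577343e-03, -4.60218966e+01, -4.19219148e+01, -1.76074332e-05,
        1.07029002e-02,  5.38828843e-06]), 'tool_pos': array([0.16445898, 0.57674943, 0.23021359]), 'tool_rot': array([-4.34892154e-01, -3.11100334e+00,  2.84821843e-03]), 'contact_force': array([-0.24189427,  0.31057481, -0.593571  ]), 'moment': array([-0.06152479, -0.04026298, -0.01282719]), 'grasp_force': 0.0, 'grip_width': 0.08536016050645229}
```

View pics/top0.png

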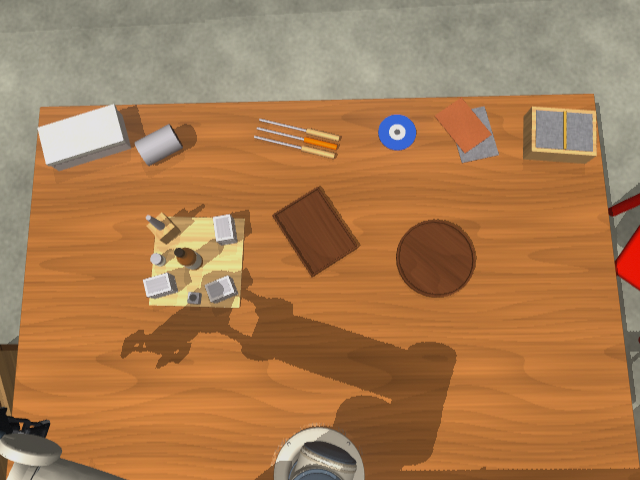

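View pics/scene0.png

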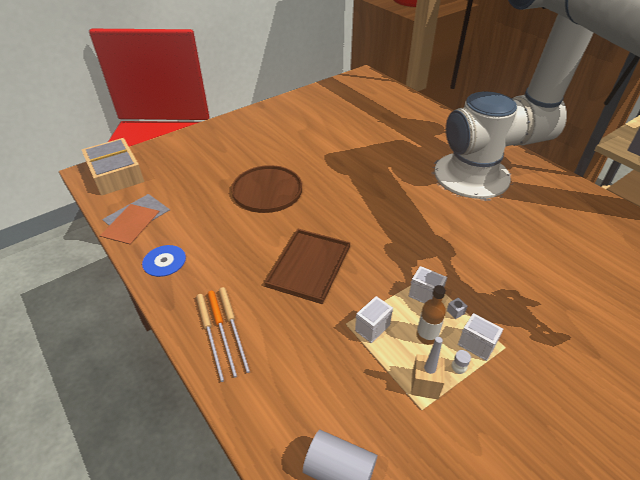

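The top view shows tins at about (224,229), (159,285) and (220,289). The stand is at (160,228), the bottle at (185,256), the jar at (156,259), the steel block at (194,298), the tray at (316,231) and the dish at (436,258). Next I measure them using height clusters from the depth image.

```bash
cat > h.py <<'E'
import numpy as np,cv2
def world(c):
    v,u=np.mgrid[0:480,0:640]; K=c["mtx"]; z=c["range_z"]
    p=np.stack([(u-K[0,2])/K[0,0]*z,(v-K[1,2])/K[1,1]*z,z],-1)
    return p@c["extrinsics"][:3,:3].T+c["extrinsics"][:3,3]
def onplane(c,px,z):
    K=c["mtx"];E=c["extrinsics"]
    px=np.atleast_2d(px).astype(float)
    d=np.c_[(px[:,0]-K[0,2])/K[0,0],(px[:,1]-K[1,2])/K[1,1],np.ones(len(px))]@E[:3,:3].T
    return (E[:3,3]+d*((z-E[2,3])/d[:,2])[:,None])[:,:2]
def blobs(c,mask,z,minarea=30):
    n,l,s,ce=cv2.connectedComponentsWithStats(mask.astype(np.uint8))
    for i in range(1,n):
        if s[i,4]<minarea: continue
        cs,_=cv2.findContours((l==i).astype(np.uint8),cv2.RETR_EXTERNAL,cv2.CHAIN_APPROX_NONE)
        w=onplane(c,cs[0][:,0],z)
        r=cv2.minAreaRect((w*1000).astype(np.float32))
        print("px",ce[i].round(0),"area",s[i,4],"mm c",np.round(r[0],1),"size",np.round(r[1],1),"ang",round(r[2],1))
E
python3 - <<'E'
from h import *
for n in("top","scene"):
    c=dict(np.load(n+"0.npz")); P=world(c); Z=P[...,2]
    roi=(P[...,0]>.25)&(P[...,0]<.75)&(P[...,1]>-.4)&(P[...,1]<.5)
    print(n)
    for lo,hi,z in((.056,.075,.065),(.039,.054,.047),(.026,.038,.033),(.1,.17,.155)):
        print(z);blobs(c,roi&(Z>lo)&(Z<hi),z,25)
    hsv=cv2.cvtColor(c["image"],cv2.COLOR_BGR2HSV)
    dark=roi&(hsv[...,2]<110)&(P[...,1]<.2)
    dark=cv2.morphologyEx(dark.astype(np.uint8),cv2.MORPH_OPEN,np.ones((3,3)))
    print("dark");blobs(c,dark,.015,1000)
E
```

```text
top
0.065
px [162. 227.] area 347 mm c [591.2 382.4] size [54.3 50.9] ang 42.2
px [223. 228.] area 470 mm c [584.4 227.5] size [64.8 45.9] ang 8.8
px [194. 262.] area 42 mm c [503.  297.7] size [18.9 42.1] ang 60.3
px [157. 285.] area 509 mm c [446.8 384.4] size [46.3 65.5] ang 15.9
px [219. 289.] area 498 mm c [435.3 233.7] size [46.2 63.8] ang 21.7
0.047
px [169. 235.] area 43 mm c [574.  367.1] size [ 6.6 49. ] ang 42.0
px [156. 259.] area 111 mm c [513.3 396.6] size [29.2 27.4] ang 45.7
px [197. 263.] area 29 mm c [500.5 295.6] size [12.2 36.5] ang 54.0
px [169. 286.] area 46 mm c [444.9 362.1] size [31.4 58.2] ang 67.3
0.033
px [171. 236.] area 31 mm c [573.1 366.4] size [ 5.  47.6] ang 42.4
px [198. 264.] area 25 mm c [500.8 297.1] size [14.1 40.3] ang 53.3
px [193. 298.] area 127 mm c [417.9 304.8] size [30.2 27. ] ang 89.1
0.155
px [153. 221.] area 92 mm c [584.9 373.4] size [38.  15.8] ang 55.8
px [184. 256.] area 261 mm c [501.4 297.6] size [46.4 36.7] ang 88.9
dark
px [302. 244.] area 1103 mm c [566.5  32. ] size [189.2  73.8] ang 31.5
px [436. 259.] area 1234 mm c [ 511.3
[... 746 characters left out ...]
 [426. 385.] area 138 mm c [612.3 397. ] size [17.4 52.5] ang 33.1
0.033
px [420. 293.] area 83 mm c [459.4 234.9] size [11.  50.3] ang 20.8
px [457. 305.] area 182 mm c [420.8 304.2] size [31.5 33.8] ang 81.4
px [371. 328.] area 124 mm c [595.4 242.3] size [40.2 74.3] ang 62.5
px [426. 335.] area 75 mm c [525.2 315.3] size [22.1 43.9] ang 26.7
px [474. 346.] area 125 mm c [470.3 389.7] size [12.  61.8] ang 15.5
px [459. 365.] area 35 mm c [523.5 400.1] size [12.7 24.7] ang 27.2
px [426. 390.] area 97 mm c [612.2 396.8] size [12.3 51.3] ang 32.7
0.155
px [435. 302.] area 464 mm c [536.9 319.2] size [74.2 36.4] ang 42.1
px [435. 350.] area 227 mm c [609.3 390.7] size [51.  15.5] ang 27.5
dark
```

```bash
python3 - <<'E'
from h import *
c=dict(np.load("top0.npz")); 
q=onplane(c,[[274,215],[321,187],[359,244],[313,276]],.015); print(q.round(4),q.mean(0))
hsv=cv2.cvtColor(c["image"],cv2.COLOR_BGR2HSV); b=c["image"].astype(int)
print("wood",b[200,400],"tray",b[231,316],b[220,300],"dish",b[258,436],b[240,450])
P=world(c)
roi=(P[...,0]>.36)&(P[...,0]<.75)&(P[...,1]>-.42)&(P[...,1]<.13)
for t in(100,120,140):
    m=cv2.morphologyEx((roi&(b[...,2]<t)).astype(np.uint8),cv2.MORPH_CLOSE,np.ones((3,3)))
    m=cv2.morphologyEx(m,cv2.MORPH_OPEN,np.ones((5,5)))
    print(t);blobs(c,m,.015,800)
E
python3 -m creep '[[2.8,-1.9,0,-5.8,6],[2.8,-1.9,0,-5.8,6],[2.8,-1.9,0,-5.8,6],[2.8,-1.9,0,-5.8,6],[2.8,-1.9,0,-5.8,6],[2.8,-1.9,0,-5.8,6]]' 35
python3 -m creep '[[2.8,-1.9,0,-5.8,6],[2.8,-1.9,0,-5.8,6],[2.8,-1.9,0,-5.8,6],[2.8,-1.9,0,-5.8,6],[0,0,0,0,6],[0,0,0,0,6],[0,0,0,0,6]]'
```

```text
[[ 0.6273  0.1073]
 [ 0.6992 -0.0144]
 [ 0.5476 -0.1079]
 [ 0.4684  0.0094]] [ 0.58562307 -0.00140576]
wood [ 58 116 185] tray [ 37  65 112] [ 36  64 109] dish [ 36  62 107] [ 37  67 116]
100
120
px [315. 231.] area 4120 mm c [585.8   0.7] size [192.3 147.6] ang 31.7
px [435. 258.] area 4826 mm c [ 509.8 -296.8] size [195.4 192.7] ang 88.9
140
px [316. 231.] area 4301 mm c [585.6   0.8] size [192.9 149.7] ang 31.8
px [436. 258.] area 4939 mm c [ 509.8 -298. ] size [197.1 198.2] ang 87.5
time: 0.6
tool_pos: [0.3335, 0.4618, 0.2308]
tool_rot: [-1.352, -2.836, 0.001]
contact_force: [0.0, 0.2, -0.3]
grip_width: 0.0598
grasp_force: 0.0
time: 1.18
tool_pos: [0.4443, 0.387, 0.2308]
tool_rot: [-1.888, -2.51, 0.001]
contact_force: [-0.8, -0.3, 0.7]
grip_width: 0.0596
grasp_force: 0.0
```

```bash
cat > w.py <<'E'
from h import *
from workcell import camera,readout
import sys
c=camera("wrist"); P=world(c);Z=P[...,2]
cv2.imwrite(f"pics/{sys.argv[1]}.png",c["image"])
for lo,hi,z in((.057,.073,.065),(.041,.053,.047)): print(z);blobs(c,(Z>lo)&(Z<hi),z,300)
s=readout.sense();r=s["tool_rot"];print(s["tool_pos"].round(4),"closing",(2*np.degrees(np.arctan2(r[1],r[0]))-90)%180)
E
python3 w.py w1
```

```text
0.065
px [315. 218.] area 4606 mm c [446.9 383.8] size [44.1 62.5] ang 16.1
px [485. 267.] area 3208 mm c [590.4 381.7] size [51.7 54.3] ang 42.0
px [358. 307.] area 431 mm c [503.2 320.4] size [44.2 23. ] ang 29.1
px [253. 379.] area 3556 mm c [435.6 234.6] size [45.5 66.9] ang 21.3
px [397. 413.] area 465 mm c [561.3 235.7] size [21.7 29.6] ang 1.5
0.047
px [398. 222.] area 966 mm c [513.2 395.9] size [28.6 28.3] ang 16.1
px [466. 248.] area 494 mm c [574.3 382.3] size [70.7 38.7] ang 85.4
px [258. 344.] area 373 mm c [445. 249.] size [36.3 73.3] ang 57.5
[0.4438 0.3875 0.231 ] closing 16.17835988297861
```

View pics/w1.png

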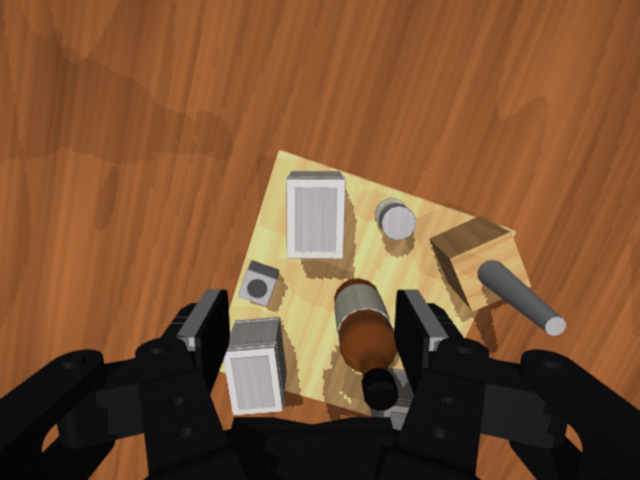

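The close view confirms the tin at pixel (315,218) and the jar at (398,222), in agreement with the top view. I descend and grip.

```bash
python3 -m creep '[[0.3,-0.35,0,0,5.8],[0,0,-3,0,5.8],[0,0,-3,0,5.8],[0,0,-3,0,5.8],[0,0,-3,0,5.8],[0,0,-3,0,5.8],[0,0,-2,0,5.8],[0,0,0,0,5.8]]' 35
python3 -m creep '[[0,0,-1.4,0,5.8],[0,0,-1.1,0,5.8],[0,0,-1.1,0,5.8],[0,0,0,0,5.8],[0,0,0,0,5.8],[0,0,0,0,5.8]]'
```

```text
time: 1.9
tool_pos: [0.4442, 0.3822, 0.0552]
tool_rot: [-1.885, -2.51, 0.015]
contact_force: [-0.8, -0.1, -1.6]
grip_width: 0.058
grasp_force: 0.0
time: 2.4
tool_pos: [0.448, 0.3838, 0.0261]
tool_rot: [1.889, 2.51, 0.002]
contact_force: [-0.3, 0.2, 0.4]
grip_width: 0.0576
grasp_force: 0.0
```

```bash
python3 -m creep '[[0,0,0,0,5],[0,0,0,0,4.4],[0,0,0,0,3.8],[0,0,0,0,3.8],[0,0,0,0,3.8],[0,0,0,0,3.8],[0,0,0,0,3.8]]' 35
python3 -m creep '[[0,0,0.5,0,3.8],[0,0,1,0,3.8],[0,0,2,0,3.8],[0,0,2,0,3.8],[0,0,2,0,3.8],[0,0,1,0,3.8],[0,0,0,0,3.8],[0,0,0,0,3.8]]'
for i in 1 2 3 4 5 6; do python3 -m creep '[[0,0,0,0,3.8]]' | grep -E 'contact|width|grasp_f'; done
```

```text
time: 2.98
tool_pos: [0.448, 0.3839, 0.0264]
tool_rot: [1.889, 2.51, 0.003]
contact_force: [-0.4, -1.5, 5.0]
grip_width: 0.0437
grasp_force: 37.8
time: 3.65
tool_pos: [0.4475, 0.3835, 0.11]
tool_rot: [1.889, 2.51, -0.0]
contact_force: [-0.8, 0.2, -5.8]
grip_width: 0.0437
grasp_force: 37.0
contact_force: [0.5, -0.2, -4.8]
grip_width: 0.0439
grasp_force: 37.0
contact_force: [0.2, 0.5, -6.0]
grip_width: 0.0438
grasp_force: 37.0
contact_force: [-0.5, 0.2, -4.7]
grip_width: 0.0436
grasp_force: 37.0
contact_force: [-0.6, 0.6, -4.0]
grip_width: 0.0435
grasp_force: 37.0
contact_force: [-0.5, -0.5, -3.8]
grip_width: 0.0437
grasp_force: 37.0
contact_force: [-1.0, -0.1, -5.1]
grip_width: 0.0436
grasp_force: 37.0
```

That's about 4.7 N, so this tin is full and goes to the tray.

```bash
python3 -m creep '[[0,0,2,0,3.8],[0,0,3,0,3.8],[0,0,3,0,3.8],[0,0,1,0,3.8],[0.5,-2,0,1.2,3.8],[0.75,-3,0,1.2,3.8],[0.75,-3,0,1.2,3.8],[0.75,-3,0,1.2,3.8]]'
python3 -m creep '[[0.75,-3,0,1.2,3.8],[0.75,-3,0,1.2,3.8],[0.75,-3,0,1.2,3.8],[0.75,-3,0,1.2,3.8],[0.75,-3,0,1.2,3.8],[0.75,-3,0,1.2,3.8],[0.75,-3,0,1.2,3.8],[0.75,-3,0,1.2,3.8]]'
python3 -m creep '[[0.75,-3,0,1.2,3.8],[0.5,-2.7,0,0,3.8],[0,0,0,0,3.8],[0,0,0,0,3.8],[0,0,0,0,3.8],[0,0,0,0,3.8]]'
```

```text
time: 4.82
tool_pos: [0.475, 0.2725, 0.1993]
tool_rot: [-1.779, -2.589, 0.001]
contact_force: [1.8, 0.6, -4.8]
grip_width: 0.0434
grasp_force: 38.1
time: 5.48
tool_pos: [0.5351, 0.032, 0.1994]
tool_rot: [-1.558, -2.728, 0.0]
contact_force: [1.5, 0.7, -5.0]
grip_width: 0.0436
grasp_force: 38.1
time: 5.98
tool_pos: [0.5474, -0.0225, 0.1999]
tool_rot: [-1.529, -2.744, -0.0]
contact_force: [-0.1, 0.1, -3.6]
grip_width: 0.0435
grasp_force: 38.2
```

```bash
python3 -m creep '[[0,0,-2,0,3.8],[0,0,-3,0,3.8],[0,0,-3,0,3.8],[0,0,-3,0,3.8],[0,0,-3,0,3.8],[0,0,-1.5,0,3.8],[0,0,-0.8,0,3.8],[0,0,0,0,3.8]]'
python3 -m creep '[[0,0,-0.3,0,3.8],[0,0,-0.2,0,3.8],[0,0,-0.2,0,3.8],[0,0,-0.1,0,3.8],[0,0,0,0,3.8],[0,0,0,0,3.8],[0,0,0,0,3.8]]'
```

```text
time: 6.65
tool_pos: [0.5461, -0.0223, 0.0349]
tool_rot: [-1.527, -2.741, 0.002]
contact_force: [0.5, 0.0, -5.3]
grip_width: 0.0435
grasp_force: 38.1
time: 7.23
tool_pos: [0.5477, -0.0236, 0.0296]
tool_rot: [1.531, 2.743, 0.0]
contact_force: [0.2, -0.1, -5.1]
grip_width: 0.0435
grasp_force: 38.3
```

```bash
for i in 1 2 3 4 5; do python3 -m creep '[[0,0,-0.1,0,3.8],[0,0,0,0,3.8],[0,0,0,0,3.8]]' | grep -E 'tool_pos|contact'; done
```

```text
tool_pos: [0.5475, -0.0235, 0.0282]
contact_force: [0.5, -0.0, -5.5]
tool_pos: [0.5475, -0.0235, 0.0271]
contact_force: [-0.5, 0.4, -5.6]
tool_pos: [0.5477, -0.0235, 0.0264]
contact_force: [-0.2, -0.4, -4.3]
tool_pos: [0.5477, -0.0235, 0.0264]
contact_force: [-4.5, 0.4, 4.7]
tool_pos: [0.5477, -0.0235, 0.0264]
contact_force: [-7.7, 1.1, 10.9]
```

```bash
python3 -m creep '[[0,0,0.1,0,4.4],[0,0,0,0,4.8],[0,0,0,0,5.2],[0,0,0,0,5.8],[0,0,0,0,5.8],[0,0,0,0,5.8],[0,0,0.5,0,5.8],[0,0,1.5,0,5.8]]'
python3 -m creep '[[0,0,3,0,5.8],[0,0,3,0,5.8],[0,0,3,0,5.8],[0,0,3,0,5.8],[0,0,3,0,5.8],[-1.2,2.75,0,-1,5.8],[-1.2,2.75,0,-1,5.8],[-1.2,2.75,0,-1,5.8]]'
python3 -m creep '[[-1.2,2.75,0,-1,5.8],[-1.2,2.75,0,-1,5.8],[-1.2,2.75,0,-1,5.8],[-1.2,2.75,0,-1,5.8],[-1.2,2.75,0,-1,5.8],[-1.2,2.75,0,-1,5.8],[-0.4,1,0,-1,5.8],[0,0,0,0,5.8]]'
python3 -m creep '[[0,0,0,0,5.8],[0,0,0,0,5.8]]'; python3 w.py w2
```

```text
time: 9.15
tool_pos: [0.546, -0.0233, 0.043]
tool_rot: [-1.529, -2.74, 0.003]
contact_force: [-0.2, -0.1, -0.3]
grip_width: 0.0583
grasp_force: 0.0
time: 9.82
tool_pos: [0.5115, 0.0595, 0.1965]
tool_rot: [1.604, 2.699, 0.002]
contact_force: [0.9, -0.6, -0.9]
grip_width: 0.0581
grasp_force: 0.0
time: 10.48
tool_pos: [0.4345, 0.2362, 0.1958]
tool_rot: [-1.76, -2.602, -0.002]
contact_force: [0.9, -0.4, -0.4]
grip_width: 0.0578
grasp_force: 0.0
time: 10.65
tool_pos: [0.4359, 0.2334, 0.1955]
tool_rot: [1.764, 2.599, -0.0]
contact_force: [-0.4, -0.5, 0.1]
grip_width: 0.0578
grasp_force: 0.0
0.065
px [609. 106.] area 4323 mm c [583.7 373.9] size [39.7 51.8] ang 40.4
px [434. 155.] area 414 mm c [494.9 305.3] size [17.8 42.2] ang 8.8
px [312. 224.] area 5807 mm c [435.3 232.8] size [43.9 62.9] ang 21.6
px [500. 306.] area 5344 mm c [582.8 226.9] size [66.7 46.8] ang 8.8
0.047
px [516.  35.] area 1782 mm c [513.  394.4] size [30.2 28. ] ang 47.3
px [578. 108.] area 924 mm c [589.8 378.9] size [52.3 51.3] ang 42.0
px [472. 282.] area 603 mm c [572.5 239. ] size [74.9 38.9] ang 44.5
[0.436  0.2332 0.1954] closing 21.6378124967831
```

View pics/w2.png

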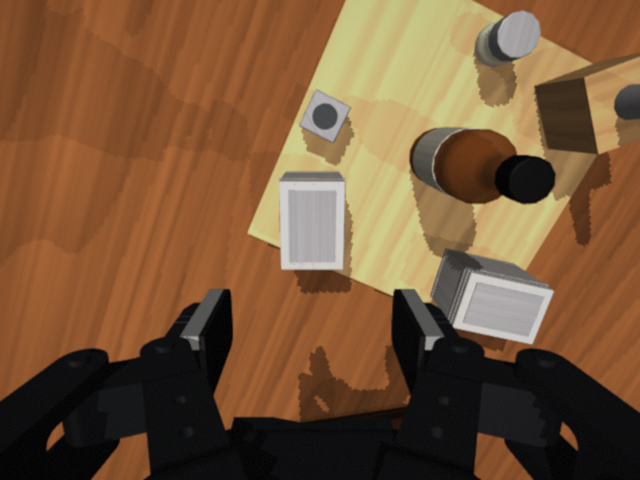

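The tin sits at pixel (312,224), aligned with the fingers, and the bottle at (460,165) is clear. I descend.

```bash
python3 -m creep '[[-0.05,0,-2,0,5.8],[0,0,-3,0,5.8],[0,0,-3,0,5.8],[0,0,-3,0,5.8],[0,0,-3,0,5.8],[0,0,-1.5,0,5.8],[0,0,-1.4,0,5.8],[0,0,0,0,5.8]]' | grep -E 'pos|contact'
python3 -m creep '[[0,0,0,0,5.8],[0,0,0,0,5],[0,0,0,0,4.4],[0,0,0,0,3.8],[0,0,0,0,3.8],[0,0,0,0,3.8],[0,0,0,0,3.8],[0,0,0,0,3.8]]' 35
python3 -m creep '[[0,0,0.5,0,3.8],[0,0,1,0,3.8],[0,0,2,0,3.8],[0,0,2,0,3.8],[0,0,2,0,3.8],[0,0,1,0,3.8],[0,0,0,0,3.8],[0,0,0,0,3.8]]'
for i in 1 2 3 4 5 6; do python3 -m creep '[[0,0,0,0,3.8]]' | grep -E 'contact|width'; done
```

```text
tool_pos: [0.4335, 0.232, 0.0226]
contact_force: [-0.9, -0.2, -0.3]
time: 12.03
tool_pos: [0.4361, 0.2342, 0.0281]
tool_rot: [1.763, 2.598, 0.004]
contact_force: [0.7, -1.3, 5.7]
grip_width: 0.0438
grasp_force: 36.4
time: 12.7
tool_pos: [0.4352, 0.2341, 0.1115]
tool_rot: [1.764, 2.599, 0.001]
contact_force: [-0.7, -0.2, -1.3]
grip_width: 0.0434
grasp_force: 35.8
contact_force: [-0.2, 0.2, -1.5]
grip_width: 0.0434
contact_force: [0.4, -0.0, -1.5]
grip_width: 0.0435
contact_force: [-0.3, -0.1, -1.1]
grip_width: 0.0436
contact_force: [0.1, 0.1, -1.3]
grip_width: 0.0436
contact_force: [-0.5, 1.2, -0.6]
grip_width: 0.0435
contact_force: [0.0, 0.5, -0.4]
grip_width: 0.0437
```

About 1.1 N, so this one is empty and goes to the dish.

```bash
python3 -m creep '[[0,0,1,0,3.8],[0,0,1,0,3.8],[0.2,-1.5,1,0,3.8],[0.5,-3,0,0,3.8],[0.5,-3,0,0,3.8],[0.5,-3,0,0,3.8],[0.5,-3,0,0,3.8],[0.5,-3,0,0,3.8]]' | grep -E 'pos|width'
python3 -m creep '[[0.5,-3.2,0,0,3.8],[0.5,-3.2,0,0,3.8],[0.5,-3.2,0,0,3.8],[0.5,-3.2,0,0,3.8],[0.5,-3.2,0,0,3.8],[0.5,-3.2,0,0,3.8],[0.5,-3.2,0,0,3.8],[0.5,-3.2,0,0,3.8]]' | grep -E 'pos|width'
python3 -m creep '[[0.5,-3.2,0,0,3.8],[0.5,-3.2,0,0,3.8],[0.5,-3.2,0,0,3.8],[0.5,-3,0,0,3.8],[0.3,-2.4,0,0,3.8],[0,0,0,0,3.8],[0,0,0,0,3.8],[0,0,0,0,3.8]]'
python3 -m creep '[[0,0,0,0,3.8],[0,0,0,0,3.8]]' | grep -E 'pos|rot'
```

```text
tool_pos: [0.4625, 0.0677, 0.1431]
grip_width: 0.0437
tool_pos: [0.5025, -0.1889, 0.143]
grip_width: 0.0437
time: 15.2
tool_pos: [0.5253, -0.3366, 0.1421]
tool_rot: [1.764, 2.599, 0.001]
contact_force: [0.9, 0.1, -0.2]
grip_width: 0.0437
grasp_force: 35.9
tool_pos: [0.5253, -0.3359, 0.1419]
tool_rot: [1.762, 2.6, 0.0]
```

```bash
python3 -m creep '[[0,0,-2,0,3.8],[0,0,-3,0,3.8],[0,0,-3,0,3.8],[0,0,-1.5,0,3.8],[0,0,-0.8,0,3.8],[0,0,-0.5,0,3.8],[0,0,0,0,3.8],[0,0,0,0,3.8]]' | grep -E 'pos|contact'
for i in 1 2 3 4 5; do python3 -m creep '[[0,0,-0.1,0,3.8],[0,0,0,0,3.8],[0,0,0,0,3.8]]' | grep -E 'tool_pos|contact'; done
```

```text
tool_pos: [0.5258, -0.3372, 0.0349]
contact_force: [-0.1, -0.0, -0.7]
tool_pos: [0.5255, -0.3373, 0.0334]
contact_force: [-0.1, 0.2, -0.6]
tool_pos: [0.525, -0.337, 0.0313]
contact_force: [-0.9, -0.9, -1.1]
tool_pos: [0.525, -0.3369, 0.0301]
contact_force: [-0.1, 0.1, -0.1]
tool_pos: [0.525, -0.3369, 0.0291]
contact_force: [0.1, 0.3, -0.6]
tool_pos: [0.525, -0.337, 0.0282]
contact_force: [0.5, -0.9, 0.1]
```

```bash
python3 -m creep '[[0,0,-0.1,0,3.8],[0,0,0,0,3.8],[0,0,0,0,3.8]]' | grep -E 'tool_pos|contact'
```

```text
tool_pos: [0.5252, -0.3371, 0.0282]
contact_force: [-1.3, 1.5, 5.0]
```

```bash
python3 -m creep '[[0,0,0.1,0,4.4],[0,0,0,0,4.8],[0,0,0,0,5.2],[0,0,0,0,5.8],[0,0,0,0,5.8],[0,0,0,0,5.8],[0,0,0.5,0,5.8],[0,0,1.5,0,5.8]]'| grep -E 'pos|width|contact'
python3 -m creep '[[0,0,3,0,5.8],[0,0,3,0,5.8],[0,0,3,0,5.8],[0,0,3,0,5.8],[0,0,3,0,5.8],[0.3,2.5,0,4.3,5.8],[0.3,3.2,0,4.3,5.8],[0.3,3.2,0,4.3,5.8]]'| grep -E 'pos'
python3 -m creep '[[0.3,3.2,0,4.3,5.8],[0.3,3.2,0,4.3,5.8],[0.3,3.2,0,4.3,5.8],[0.3,3.2,0,4.3,5.8],[0.3,3.2,0,4.3,5.8],[0.3,3.2,0,4.3,5.8],[0.3,3.2,0,4.3,5.8],[0.3,3.2,0,4.3,5.8]]'| grep -E 'pos'
python3 -m creep '[[0.3,3.2,0,4.3,5.8],[0.3,3.2,0,4.3,5.8],[0.4,3.2,0,4.3,5.8],[0.4,3.2,0,4.3,5.8],[0.4,3.2,0,4.3,5.8],[0.4,3.2,0,4.3,5.8],[0.2,2.7,0,4.1,5.8],[0,0,0,0,5.8]]'| grep -E 'pos'
python3 -m creep '[[0,0,0,0,5.8],[0,0,0,0,5.8],[0,0,0,0,5.8]]'; python3 w.py w3
```

```text
tool_pos: [0.5237, -0.336, 0.0458]
contact_force: [0.9, -0.4, 0.2]
grip_width: 0.0583
tool_pos: [0.5341, -0.2477, 0.1996]
tool_pos: [0.5579, 0.0096, 0.1989]
tool_pos: [0.5814, 0.2319, 0.198]
time: 20.45
tool_pos: [0.5822, 0.2259, 0.1986]
tool_rot: [-0.24, 3.132, -0.001]
contact_force: [0.3, -0.7, -0.2]
grip_width: 0.0579
grasp_force: 0.0
0.065
px [425. 134.] area 370 mm c [511.1 292.9] size [42.6 18.1] ang 2.2
px [311. 227.] area 5652 mm c [584.5 225.7] size [63.1 43.9] ang 8.8
px [520. 265.] area 4072 mm c [591.2 379.2] size [54.8 51.8] ang 42.1
0.047
px [  8. 117.] area 385 mm c [543.   11.1] size [13.5 30.1] ang 87.6
px [563. 161.] area 1425 mm c [514.2 393.8] size [30.9 28.3] ang 75.3
px [496. 246.] area 662 mm c [591.1 363.3] size [38.8 71.6] ang 85.8
px [495. 464.] area 669 mm c [773.  415.7] size [19.6 39.4] ang 30.8
[0.5822 0.2258 0.1987] closing 98.76744982241811
```

View pics/w3.png

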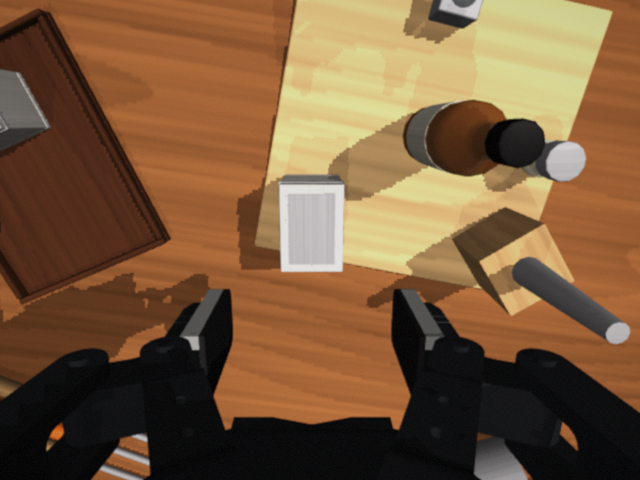

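The last tin is at pixel (311,227), aligned, and the bottle at (470,140) is clear. I descend and lift it.

```bash
python3 -m creep '[[0.2,0.05,-2,0,5.8],[0,0,-3,0,5.8],[0,0,-3,0,5.8],[0,0,-3,0,5.8],[0,0,-3,0,5.8],[0,0,-1.5,0,5.8],[0,0,-1.6,0,5.8],[0,0,0,0,5.8]]' | grep -E 'pos|contact'
python3 -m creep '[[0,0,0,0,5.8],[0,0,0,0,5],[0,0,0,0,4.4],[0,0,0,0,3.8],[0,0,0,0,3.8],[0,0,0,0,3.8],[0,0,0,0,3.8],[0,0,0,0,3.8]]' 35
python3 -m creep '[[0,0,0.5,0,3.8],[0,0,1,0,3.8],[0,0,2,0,3.8],[0,0,2,0,3.8],[0,0,2,0,3.8],[0,0,1,0,3.8],[0,0,0,0,3.8],[0,0,0,0,3.8]]'
for i in 1 2 3 4 5 6; do python3 -m creep '[[0,0,0,0,3.8]]' | grep -E 'contact|width'; done
```

```text
tool_pos: [0.5819, 0.2255, 0.0229]
contact_force: [-0.5, -0.3, -1.2]
time: 21.83
tool_pos: [0.5853, 0.2277, 0.0296]
tool_rot: [-0.243, 3.129, 0.001]
contact_force: [-0.3, -0.9, 5.6]
grip_width: 0.0436
grasp_force: 36.8
time: 22.5
tool_pos: [0.5842, 0.2276, 0.1126]
tool_rot: [-0.243, 3.131, 0.0]
contact_force: [-0.0, -0.7, -1.5]
grip_width: 0.0436
grasp_force: 36.1
contact_force: [-0.4, -0.6, -1.8]
grip_width: 0.0437
contact_force: [-0.6, -0.5, -0.3]
grip_width: 0.0436
contact_force: [0.2, 0.0, -0.2]
grip_width: 0.0437
contact_force: [-0.2, -1.1, -0.1]
grip_width: 0.0434
contact_force: [-0.0, -0.6, 0.1]
grip_width: 0.0435
contact_force: [0.4, 0.0, -0.7]
grip_width: 0.0436
```

About 0.6 N, so this one is empty too. It goes to the dish beside the other.

```bash
python3 -m creep '[[0,0,1.5,0,3.8],[0,0,2,0,3.8],[0,0,0.5,0,3.8],[-0.3,-1.5,0,-4.8,3.8],[-0.6,-3,0,-4.8,3.8],[-0.6,-3,0,-4.8,3.8],[-0.6,-3,0,-4.8,3.8],[-0.6,-3,0,-4.8,3.8]]' | grep -E 'pos|width'
python3 -m creep '[[-0.6,-3,0,-4.8,3.8],[-0.6,-3,0,-4.8,3.8],[-0.6,-3,0,-4.8,3.8],[-0.6,-3,0,-4.8,3.8],[-0.6,-3,0,-4.8,3.8],[-0.6,-3,0,-4.8,3.8],[-0.6,-3,0,-4.8,3.8],[-0.6,-3,0,-4.8,3.8]]' | grep -E 'pos|width'
python3 -m creep '[[-0.6,-3.2,0,-4.8,3.8],[-0.6,-3,0,-4.8,3.8],[-0.3,-3,0,-4.8,3.8],[0,-2,0,-0.4,3.8],[0,0,0,0,3.8],[0,0,0,0,3.8],[0,0,0,0,3.8],[0,0,0,0,3.8]]'
```

```text
tool_pos: [0.5566, 0.0914, 0.1519]
grip_width: 0.0435
tool_pos: [0.5086, -0.1489, 0.1521]
grip_width: 0.0432
time: 25.0
tool_pos: [0.4943, -0.2584, 0.1522]
tool_rot: [-1.762, -2.601, -0.001]
contact_force: [0.7, 0.4, 0.1]
grip_width: 0.0436
grasp_force: 36.0
```

```bash
python3 -m creep '[[0,0,-2,0,3.8],[0,0,-3,0,3.8],[0,0,-3,0,3.8],[0,0,-2,0,3.8],[0,0,-1,0,3.8],[0,0,-0.7,0,3.8],[0,0,0,0,3.8],[0,0,0,0,3.8]]' | grep -E 'pos|contact'
for i in 1 2 3 4 5; do python3 -m creep '[[0,0,-0.1,0,3.8],[0,0,0,0,3.8],[0,0,0,0,3.8]]' | grep -E 'tool_pos|contact'; done
```

```text
tool_pos: [0.4948, -0.2594, 0.0365]
contact_force: [-0.1, 0.1, -0.4]
tool_pos: [0.4947, -0.2599, 0.0356]
contact_force: [-0.1, -0.2, -0.7]
tool_pos: [0.494, -0.2596, 0.0334]
contact_force: [-0.8, 0.5, -0.6]
tool_pos: [0.494, -0.2595, 0.0321]
contact_force: [-0.6, -0.7, -0.5]
tool_pos: [0.494, -0.2595, 0.0312]
contact_force: [-0.3, -0.2, -0.6]
tool_pos: [0.494, -0.2595, 0.0302]
contact_force: [-1.2, 0.5, 0.9]
```

```bash
python3 -m creep '[[0,0,-0.1,0,3.8],[0,0,0,0,3.8],[0,0,0,0,3.8]]' | grep -E 'tool_pos|contact'
python3 -m creep '[[0,0,0,0,4.4],[0,0,0,0,4.8],[0,0,0,0,5.2],[0,0,0,0,5.8],[0,0,0,0,5.8],[0,0,0,0,5.8],[0,0,0.5,0,5.8],[0,0,1.5,0,5.8]]'| grep -E 'pos|width|contact'
python3 -m creep '[[0,0,3,0,5.8],[0,0,3,0,5.8],[0,0,3,0,5.8],[0,0,3,0,5.8],[0,0,3,0,5.8],[0,0,0,0,5.8],[0,0,0,0,5.8],[0,0,0,0,5.8]]'| grep -E 'pos'
python3 - <<'E'
from h import *
from workcell import camera
for n in("scene","top"):
    c=camera(n); cv2.imwrite(f"pics/{n}1.png",c["image"]); P=world(c); Z=P[...,2]
    roi=(P[...,0]>.25)&(P[...,0]<.75)&(P[...,1]>-.45)&(P[...,1]<.5)
    print(n)
    for lo,hi,z in((.056,.075,.065),(.039,.054,.047),(.026,.038,.033)): print(z);blobs(c,roi&(Z>lo)&(Z<hi),z,90)
E
```

```text
tool_pos: [0.4942, -0.2596, 0.0297]
contact_force: [-0.9, 1.4, 2.6]
tool_pos: [0.4927, -0.2587, 0.0471]
contact_force: [0.0, -0.8, -0.2]
grip_width: 0.058
tool_pos: [0.494, -0.2595, 0.1991]
scene
0.065
px [253. 168.] area 294 mm c [ 528.9 -332.2] size [55.1 73. ] ang 21.6
px [278. 177.] area 309 mm c [ 497.6 -254. ] size [55.4 72.5] ang 21.6
px [315. 235.] area 435 mm c [551.  -19.7] size [54.1 65.5] ang 31.4
px [429. 325.] area 144 mm c [523.5 315.6] size [30.2 44.1] ang 30.3
px [429. 371.] area 640 mm c [595.3 382.3] size [56.7 50. ] ang 42.1
0.047
px [253. 176.] area 120 mm c [ 533.6 -321.4] size [50.3 72.9] ang 64.0
px [278. 186.] area 119 mm c [ 507.5 -243.2] size [47.3 75.8] ang 52.8
px [313. 245.] area 137 mm c [558.7  -7.9] size [40.4 72.7] ang 60.9
px [428. 331.] area 105 mm c [523.7 316.2] size [25.3 43.9] ang 33.6
px [462. 357.] area 194 mm c [516.8 396.7] size [32.5 27.3] ang 20.3
px [427. 385.] area 133 mm c [610.4 396.4] size [14.2 51.9] ang 37.0
0.033
px [279. 190.] area 98 mm c [ 504.3 -245. ] size [46.2 73.3] ang 56.3
px [314. 249.] area 110 mm c [559.1  -5.3] size [39.9 70.5] ang 61.1
px [457. 305.] area 180 mm c [420.5 304.5] size [30.9 33. ] ang 86.1
px [425. 390.] area 107 mm c [612.7 397.1] size [13.6 51.3] ang 32.7
top
0.065
px [162. 227.] area 343 mm c [591.1 382.2] size [54.8 50.8] ang 41.8
px [324. 241.] area 476 mm c [546.3 -21. ] size [46.  63.2] ang 31.3
px [427. 262.] area 317 mm c [ 492.4 -256.2] size [44.2 64.1] ang 23.3
0.047
px [156. 259.] area 108 mm c [513.9 397.3] size [27.4 27.4] ang 45.8
0.033
px [193. 298.] area 125 mm c [417.9 304.9] size [29.9 27. ] ang 89.1
```

View pics/scene1.png

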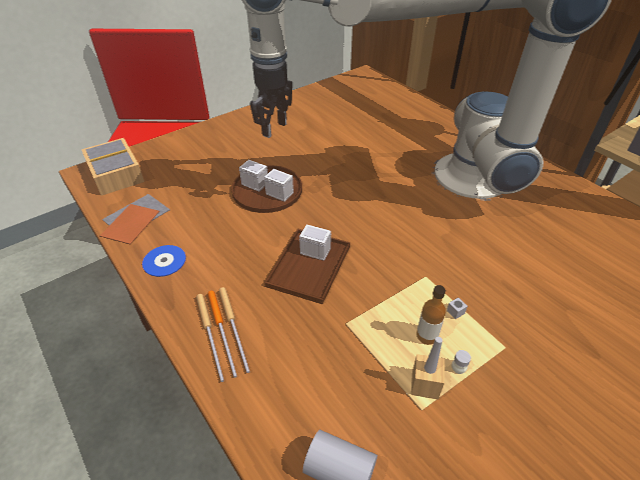

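The picture shows two tins upright in the dish at (253,175) and (279,184) and one in the tray at (315,242). The bystanders have not moved.

```bash
python3 -c "
from workcell import workorder; print(workorder.close_job())"
```

```text
the job is handed in; nothing more can be done
None
```

The job is handed in: the one full tin stands in the tray, both empty tins stand in the dish, and the bystanders were not moved; it took about 27 s of robot time, and no verdict came back.

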